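# Tuck the loaded rotating caddy into its shelf corner

## Robot

A 6-joint arm with a two-finger parallel gripper is mounted at the origin on the work surface. World frame = base frame: x ahead of the robot, y to its left, z up, the work surface at z = 0. Lengths are in mm, angles in degrees, forces in N, time in s.
With the tool pointing down it reaches from about 350 to 850 mm from the base axis. Payload 8.1 kg.
Tool frame: the origin (TCP) lies midway between the tips of the shut fingers; the grasp point (between the pads) lies 19 mm behind it; z points along the fingers, y is the direction in which the jaws open and shut (so a half turn about z gives the same grasp; the last joint's range is limited). The gripper opens to 85 mm and grips with 20 to 120 N. Pads are 22 mm wide; open, the fingers measure 114 mm over their backs; the gripper's body (76 mm by 85 mm) begins 54 mm behind the grasp point. The pads swing forward as they close: fully open they stand 13 mm farther back than shut.
Start: joints at [-70.382, 7.471, 85.268, -0, 87.261, -4.893], TCP at [248.942, -545.924, 231.292] pointing down, gripper open.
Joint ranges: [-169.43, 169.43], [-51.17, 129.36], [1.28, 143.12], [-76.62, 256.62], [0, 156.53], [-152.29, 152.29]. Speed limits (degrees/s): [136.94, 136.94, 159.86, 180, 180, 180].

## Interface

Orientations are given as [roll, pitch, yaw] about the fixed x, y, z axes, in that order (R = Rz(yaw) Ry(pitch) Rx(roll)).
In Python, from bench import telemetry, snapshot, camera_params, job gives the robot as it stands. The module is installed in compiled form; this text tells all that it offers.
- The arm moves only by the shell command python3 -m jog 'ROWS' [FORCE]. ROWS is JSON, a list that holds one entry, the list of rows, each a list of 7 numbers: the shift along the tool's x, y, z in units of 50 mm (1.0 is 50 mm), then the turn, a rotation vector about the tool's x, y, z in units of 2 pi rad (1.0 is 2 pi rad), then the opening, from 0 (shut) to 1 (fully open). In form: [[[dx, dy, dz, rx, ry, rz, claw], ...]]. A call has 1 to 12 rows; each row shifts and turns the commanded pose from where the row before left it, along the tool's axes as they then stand; what a row does not reach is not made up. A row lasts 1/8 s, in which the tool goes at most 62.5 mm and 10.7 degrees, less where a joint would pass 70% of its speed; a pose out of reach is approached as far as the arm can. A call with a number of a shift or a turn outside -1 to 1 is refused whole. A call with a gripper value outside its range is refused whole. The fingers move at their own pace and stop on an object; FORCE is the grip in N (left out, the last holds). Time passes only in rows, so rows that do not move let the fingers close. It gives the time, the measured TCP pose, the force and the opening at its end, in the units of the state.
- telemetry.sense(): the state, without advancing time (a new reading comes with each control period).
- snapshot(name): name is "side" or "top"; returns (picture, depth): 400x640x3 uint8, red, green, blue; 400x640 float32, mm along the optical axis (not along the pixel's ray), 0 where there is no reading.
- camera_params(name): a dict with "K" (3x3 intrinsics, pixels), "extrinsics" (4x4, takes a point from camera to world coordinates). Camera axes: x right, y down, z forward; pixel columns grow to the right and rows downward; lengths in mm; the calibration is good to about 2 mm. A picture is of the moment at which its call begins. camera_params takes no time and is no camera call.
- job.hand_in(): hands the job in, once; it reports no verdict.
The state is a dict: "time": time; "joint_pos": joint angles; "qd": joint speeds; "joint_efforts": joint torques, N m; "tool_pos": TCP position; "tcp_rot": TCP orientation; "ft_force": force on the tool from outside, world axes, zero at the start; "wrist_torque": the same for the moment, N m; "finger_gap": finger opening in mm.
Only numpy, scipy, OpenCV 4.12 (cv2) and the standard library are available. Lean on these libraries where they do the work, as an engineer would, in place of code of your own. Each camera call takes 0.05 s, during which the arm holds its last target. There are 200 camera calls.

## Task

Slide the loaded rotating caddy into the corner between the pull-out shelf's back rail and its grey divider, and press it home so that its square base bears firmly on the rail and the divider at the same moment and is left square and flush against both. Push only on the base, keeping off the tray that swivels on it and the parts inside; do not lift, tip or ram the caddy. The divider is only held by friction, so do not shove it out of place, and leave the bottle, the tin and the screwdriver where they are.

Things in the scene. Friction and masses are not known exactly. Their poses are not given: they have to be found in the camera images.
- shelf: White pull-out cupboard shelf fixed on the bench, its place and yaw vary. Origin on its underside at bench level; x to the back rail, y left, z up. Floor top 16 mm above the origin, spanning x -210 to +204, y -320 to +260 mm. Lips 12 mm thick: along the front edge 18 mm high above the floor, along both sides 24 mm.
- back_rail: White upright rail along the shelf's back edge, 50 mm high above the shelf floor, 14 mm thick, fixed. Origin on its inner (robot-facing) face at floor height, at x +190 mm of the shelf; axes as the shelf's. The face is the plane x = 0 here; the caddy belongs against it on the -x side.
- divider: Grey panel square to the rail, 205 mm long from the rail towards the robot, 12 mm thick, top 47 mm (saddle 56) above the floor, saddle clipped over the rail. Origin at the rail end of its right (-y) face, at the floor; axes as the shelf's. That face is the plane y = 0; the caddy belongs on its -y side. Stands anywhere along 90 mm of rail by friction: over about 18 N it slides.
- caddy: Grey base 160 x 160 mm, corners clipped 45 degrees (25 mm off each side: flats 35 mm wide, 95 mm from the centre), solid sides 4 to 40 mm above the floor, rubber feet. Origin: centre of underside, on the shelf floor; x, y square to the sides, z up. About 0.8 kg in all, slides with 3 to 7 N. Starts right of the divider, short of the rail, up to 17 degrees out of square.
- tray: Round white tray swivelling freely on the base about its centre line: 156 mm across, rim top 95 mm and hub top 101 mm above the shelf floor. It covers the base to 2 mm short of its sides, so a tool pushing low on the base must lean outward or its body meets the rim. Origin: centre of its underside, 44 mm above the caddy's; its inner floor is 4 mm higher.
- spout: Chrome tap spout, a bent tube 20 mm thick and about 100 mm long, lying in the tray's half-round compartment. Its origin is at the tray's centre, on the tray floor, when it lies as it starts.
- seal_ring: White flush valve seal ring, 54 mm outside, 34 mm inside, 7 mm thick, lying in the tray; origin at the centre of its underside.
- pipe_clamp: Steel pipe clamp, a band 38 mm across and 18 mm high with two lugs, lying on the seal ring; origin at the centre of its underside.
- strainer: Grey plastic sink strainer basket, 54 mm across the rim, 33 mm high to its knob, in the tray; origin at the centre of its underside.
- cleaner: White cleaner bottle, 64 mm across, 200 mm tall, standing on the shelf left of the divider; origin at the centre of its underside. To be left alone.
- tin: Metal tin, 68 mm across, 75 mm tall, standing on the front left part of the shelf; origin at the centre of its underside. To be left alone.
- screwdriver: Screwdriver 190 mm long with a 26 mm thick handle, lying on the shelf near its right-hand lip; origin under its middle, x from the handle to the tip. To be left alone.
Mind the look-alikes: they are no part of the job. Several things have the shape of the spout; the one meant has the colours described above. There is more than one size of the strainer; the one meant has the size given above.

How it is judged (in metres and radians):
On the way:
1. the caddy's base is flush in the corner and bears on the back rail and on the divider at the same time, with more than 2 N on each (x of caddy in the frame of back_rail between -0.082 and -0.077 m and y of caddy in the frame of divider between -0.082 and -0.077 m and x of caddy in the frame of divider above -0.1 m and (angle between the x axis of caddy and the x axis of back_rail, either way round below 0.02 rad or angle between the x axis of caddy and the y axis of back_rail, either way round below 0.02 rad) and contact force between caddy and back_rail above 2 N and contact force between caddy and divider above 2 N), for 0.1 s.
At the end, for the whole second after the job is handed in: Caddy at rest on the shelf floor, base centre 77 to 82 mm from the rail and divider faces (80 is flush), square within 0.02 rad; the four parts still in the tray; divider within 6 mm, bottle, tin and screwdriver within 15 mm of where they started (x of caddy in the frame of back_rail between -0.082 and -0.077 m and y of caddy in the frame of divider between -0.082 and -0.077 m and x of caddy in the frame of divider above -0.1 m and (angle between the x axis of caddy and the x axis of back_rail, either way round below 0.02 rad or angle between the x axis of caddy and the y axis of back_rail, either way round below 0.02 rad) and height (world z) of caddy below 0.02 m and angle between caddy's own z axis and vertical below 0.03 rad and linear speed of caddy below 0.01 m/s and distance of divider from where it was at the start of the episode below 0.006 m and horizontal distance between each of spout, seal_ring, pipe_clamp, strainer and caddy below 0.07 m and height (world z) of each of spout, seal_ring, pipe_clamp, strainer above 0.05 m and distance of each of cleaner, tin, screwdriver from where it was at the start of the episode below 0.015 m); the robot touches nothing.
It fails at once if the robot pushes on the swivelling tray or on the parts in it (over 1.5 N) (contact force between any of the fingers, the arm and tray above 1.5 N or contact force between any of the fingers, the arm and spout above 1.5 N or contact force between any of the fingers, the arm and seal_ring above 1.5 N or contact force between any of the fingers, the arm and pipe_clamp above 1.5 N or contact force between any of the fingers, the arm and strainer above 1.5 N).
It fails at once if the caddy is lifted more than 8 mm or tipped more than 0.1 rad (height (world z) of caddy above 0.024 m or angle between caddy's own z axis and vertical above 0.1 rad).
It fails at once if the caddy is rammed into the back rail or the divider with more than 45 N (contact force between caddy and back_rail above 45 N or contact force between caddy and divider above 45 N).
It fails at once if the divider is shoved more than 6 mm out of its place (distance of divider from where it was at the start of the episode above 0.006 m).
It fails at once if the bottle, tin or screwdriver is moved more than 15 mm, or the bottle or tin is tipped (distance of any of cleaner, tin, screwdriver from where it was at the start of the episode above 0.015 m or angle between any of cleaner, tin's own z axis and vertical above 0.3 rad).
It also fails if it takes over 72 s, if anything falls off the work surface, if the arm or the gripper's body presses on something with over 40 N, if the wrist force passes 120 N, or if a joint passes its speed limit or range.

## Working session

There is one attempt and no reset: what is moved stays moved. The work goes in short steps, Python scripts to look and compute and a shell command to move; the robot and the scene stay as the last step left them, time stands still between calls to the robot, and variables do not carry over. Pictures are saved under pics/ and viewed, about 8 in all and at most 12, crops included, and the job is handed in when it is done.

```bash
mkdir -p pics; ls; python3 - <<'E'
from bench import telemetry, snapshot, camera_params
import cv2, numpy as np
for n in("top","side"):
    p,d=snapshot(n); cv2.imwrite(f"pics/{n}0.png",p[:,:,::-1]); np.save(f"pics/{n}0.npy",d)
    c=camera_params(n); print(n,np.round(c["K"],1).tolist(),np.round(c["extrinsics"],3).tolist())
print(telemetry.sense())
E
```

```text
pics
top [[413.6, 0.0, 320.5], [0.0, 413.6, 196.5], [0.0, 0.0, 1.0]] [[0.0, -0.979, 0.204, 401.553], [-1.0, -0.001, -0.005, -86.327], [0.005, -0.204, -0.979, 1132.742], [0.0, 0.0, 0.0, 1.0]]
side [[446.0, 0.0, 323.5], [0.0, 446.0, 203.2], [0.0, 0.0, 1.0]] [[-0.996, -0.066, 0.056, 529.847], [-0.087, 0.756, -0.648, 718.166], [0.0, -0.651, -0.759, 995.137], [0.0, 0.0, 0.0, 1.0]]
{'time': 0.1, 'joint_pos': array([-7.03822873e+01,  7.51172185e+00,  8.53246502e+01,  2.35879488e-04,
        8.72614148e+01, -4.89400298e+00]), 'qd': array([ 0.02951322, -0.13983555, -0.14212907,  0.01081415, -0.00043381,
       -0.06603999]), 'joint_efforts': array([ 2.32460865e-03, -5.70951390e+01, -5.01941049e+01, -2.23282509e-04,
        8.09754798e-03, -1.47869364e-04]), 'tool_pos': array([ 248.76972311, -545.44153915,  230.32408718]), 'tcp_rot': array([-1.79902590e+02, -8.57718887e-03,  2.45116969e+01]), 'ft_force': array([ 0.42211453, -0.12706356, -0.0562225 ]), 'wrist_torque': array([-0.01198937,  0.07007849, -0.02056422]), 'finger_gap': 85.35771528761158}
```

View pics/top0.png

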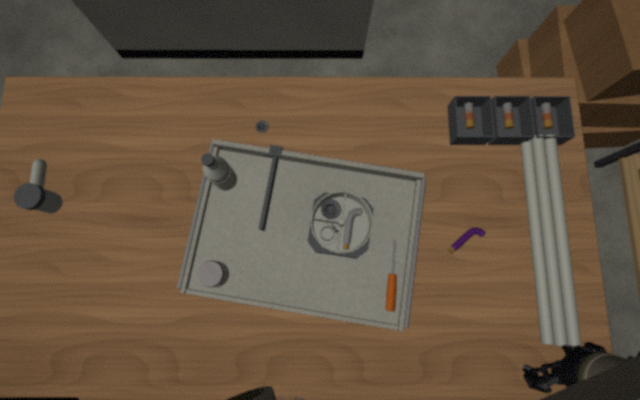

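View pics/side0.png

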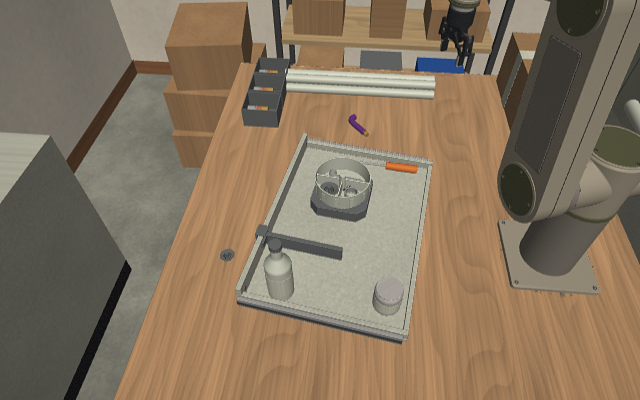

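The top view shows the shelf turned about -8°. The rail runs from (213,143) to (425,176), the divider from (275,150) to (264,229), and the caddy is at (340,225). The screwdriver is at (390,280), the bottle at (216,170) and the tin at (212,273). Next I'll get numbers from the depth.

```bash
cat > h.py <<'E'
import numpy as np, cv2
from bench import snapshot, camera_params
def cloud(n):
    p,d=snapshot(n); c=camera_params(n); K=c["K"]; T=np.array(c["extrinsics"])
    v,u=np.mgrid[:400,:640]; ok=d>0
    P=np.stack([(u-K[0][2])/K[0][0]*d,(v-K[1][2])/K[1][1]*d,d],-1)@T[:3,:3].T+T[:3,3]
    P[~ok]=np.nan
    return p,P
E
python3 - <<'E'
from h import *
from scipy.optimize import least_squares
for n in("top","side"):
    p,P=cloud(n); x,y,z=P[...,0],P[...,1],P[...,2]
    reg=(x>330)&(x<900)&(y>-450)&(y<300)
    g=p.astype(int); sat=g.max(2)-g.min(2)
    fl=reg&(z>5)&(z<30)&(sat<25); print(n,"floor z",np.nanmedian(z[fl]))
    # robot-relative plots
    m=reg&(z>30)&(z<230)
    im=np.zeros((600,800,3),np.uint8)
    col=cv2.applyColorMap(np.clip(z*2,0,255).astype(np.uint8),cv2.COLORMAP_JET)
    for X,Y,c in zip(x[reg&(z>8)],y[reg&(z>8)],col[reg&(z>8)]):
        r,cc=int(900-X),int(300-Y)
        if 0<=r<600 and 0<=cc<800: im[r:r+2,cc:cc+2]=c.tolist()
    cv2.imwrite(f"pics/h_{n}.png",im)
    rim=reg&(z>104)&(z<116)&(y<0)
    pts=np.c_[x[rim],y[rim]]; 
    r=least_squares(lambda q:np.hypot(pts[:,0]-q[0],pts[:,1]-q[1])-q[2],[*np.median(pts,0),76],loss="soft_l1"); print("rim",len(pts),r.x, np.median(z[rim]))
E
```

```text
top floor z 14.975356603054934
rim 310 [ 552.20539456 -143.26527421   75.54556154] 109.76217807113312
side floor z 15.521540723723263
rim 320 [ 552.15803056 -138.89142397   75.68730508] 108.77857432470148<stdin>:11: RuntimeWarning: invalid value encountered in cast
```

```bash
python3 -c "
import cv2,numpy as np
a=cv2.imread('pics/h_top.png')[60:560,50:650];b=cv2.imread('pics/h_side.png')[60:560,50:650]
cv2.imwrite('pics/h2.png',cv2.resize(np.hstack([a,b]),(800,333),interpolation=cv2.INTER_AREA))"
```

```text
(no output)
```

View pics/h2.png

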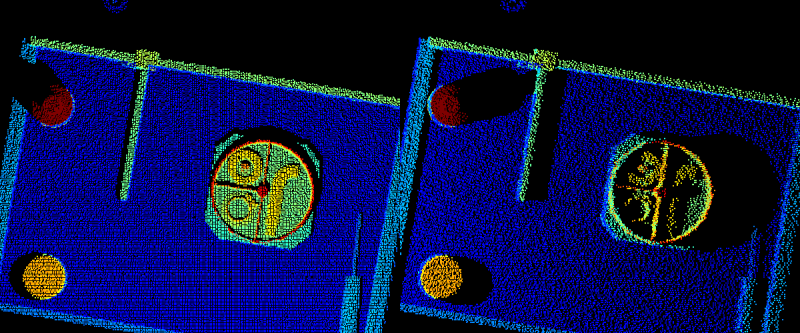

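The height map shows the rail, divider and caddy clearly. The caddy is turned slightly relative to the shelf. Now I'll fit the lines and the base.

```bash
cat >> h.py <<'E'
def fit(n,c0):
    """world->shelf-ish estimates: shelf yaw, rail top line, divider, caddy yaw, rim centre"""
    from scipy.optimize import least_squares
    p,P=cloud(n); P=P.reshape(-1,3); P=P[np.isfinite(P).all(1)]; x,y,z=P.T
    R=(x>330)&(x<900)&(y>-400)&(y<260)
    rim=R&(z>104)&(z<116)&(np.hypot(x-c0[0],y-c0[1])<110); q=P[rim]
    s=least_squares(lambda a:np.hypot(q[:,0]-a[0],q[:,1]-a[1])-a[2],[*np.median(q[:,:2],0),76],loss="soft_l1",f_scale=2).x
    rail=R&(z>61)&(z<69)&(x>740-.17*(y+0)-60)&(np.hypot(x-s[0],y-s[1])>110)
    # shelf yaw ~ -10deg: x' along (cos,sin)
    t=np.radians(-9.5)
    for _ in range(4):
        u=x*np.cos(t)+y*np.sin(t); w=-x*np.sin(t)+y*np.cos(t)
        k=R&(z>61)&(z<69)&(w<40+0)&(np.hypot(x-s[0],y-s[1])>115)
        um=np.median(u[k&(u>np.percentile(u[k],50))]); k&=abs(u-um)<14
        A=np.polyfit(w[k],u[k],1); t+= -np.arctan(A[0])
    u=x*np.cos(t)+y*np.sin(t); w=-x*np.sin(t)+y*np.cos(t)
    um=np.median(u[k]); lo,hi=np.percentile(u[k],[3,97])
    d=R&(z>57)&(z<67)&(u<um-40)&(u>um-190)&(w>s[1]*np.cos(t)-s[0]*np.sin(t)+85)
    wd=np.percentile(w[d],[3,50,97]); D=np.polyfit(u[d],w[d],1)
    b=R&(z>36)&(z<62)&(np.hypot(x-s[0],y-s[1])>79)&(np.hypot(x-s[0],y-s[1])<108)&~d
    ub,wb=u[b]-(s[0]*np.cos(t)+s[1]*np.sin(t)),w[b]-(-s[0]*np.sin(t)+s[1]*np.cos(t))
    def support(a):
        X=ub*np.cos(a)+wb*np.sin(a); Y=-ub*np.sin(a)+wb*np.cos(a)
        o=np.maximum(np.maximum(abs(X),abs(Y))-80,(abs(X)+abs(Y))/2**.5-95)
        return np.mean(np.clip(o+1,0,8)**2)
    aa=np.radians(np.arange(-24,24.1,.5)); a=aa[np.argmin([support(v) for v in aa])]
    cu,cw=s[0]*np.cos(t)+s[1]*np.sin(t),-s[0]*np.sin(t)+s[1]*np.cos(t)
    print(n,"yaw %.2f rail mid %.1f (%.1f..%.1f) n%d div w %s slope %.2f n%d rim %s cu %.1f cw %.1f caddy rel yaw %.1f nb %d"%(np.degrees(t),um,lo,hi,k.sum(),np.round(wd,1),np.degrees(np.arctan(D[0])),d.sum(),np.round(s,1),cu,cw,np.degrees(a),b.sum()),
     "| gap rail %.1f gap div %.1f"%(um-7-80-cu, wd[1]-6-80-cw))
    return t
E
python3 -c "
from h import *
for n in('top','side'): fit(n,(552,-141))"
```

```text
top yaw -9.44 rail mid 733.7 (727.2..740.8) n535 div w [147.6 153.9 263.5] slope 3.79 n280 rim [ 552.4 -143.2   75.5] cu 568.4 cw -50.6 caddy rel yaw 1.0 nb 488 | gap rail 78.3 gap div 118.5
side yaw -9.54 rail mid 732.4 (726.0..739.7) n326 div w [152.4 161.1 316.2] slope 11.65 n327 rim [ 551.9 -139.1   75.7] cu 567.3 cw -45.7 caddy rel yaw 1.0 nb 484 | gap rail 78.1 gap div 120.8
```

```bash
sed -i 's/+85)$/+85)\&(w<s[1]*np.cos(t)-s[0]*np.sin(t)+222)/' h.py; python3 -c "
from h import *
for n in('top','side'): fit(n,(552,-141))
import cv2
p,_=snapshot('top'); cv2.imwrite('pics/z.png',cv2.resize(p[140:290,240:420,::-1],None,fx=4,fy=4,interpolation=2))"
```

```text
top yaw -9.45 rail mid 733.7 (727.1..740.6) n538 div w [147.7 153.1 159.1] slope -0.04 n252 rim [ 552.3 -143.1   75.4] cu 568.3 cw -50.5 caddy rel yaw 1.0 nb 485 | gap rail 78.4 gap div 117.6
side yaw -9.48 rail mid 732.4 (726.0..739.8) n322 div w [151.7 159.3 164.6] slope -0.14 n274 rim [ 552.  -138.9   75.6] cu 567.4 cw -46.1 caddy rel yaw 1.0 nb 476 | gap rail 78.1 gap div 119.4
```

View pics/z.png

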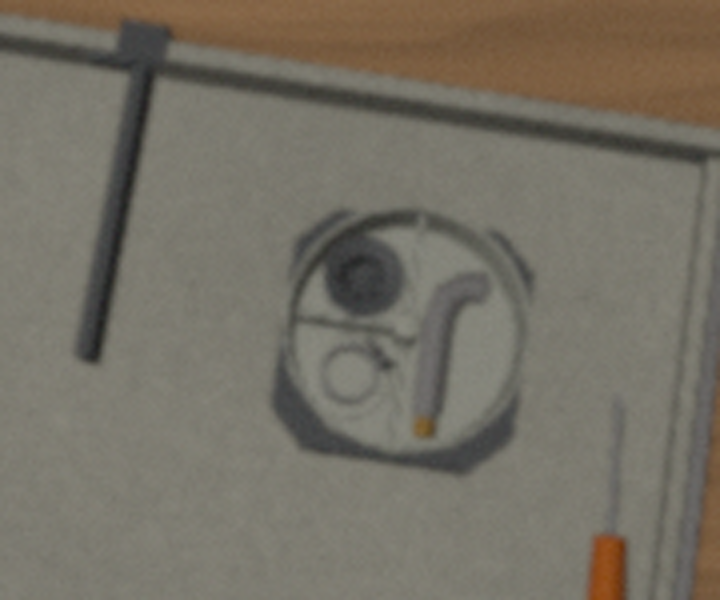

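The caddy is already within about 1° of the shelf, with gaps of about 78 mm to the rail and 118 mm to the divider. I'll use shut fingers, leaned 25°, on the 45° front-right flat. That line of push goes through the centre and feeds both faces. The helper below turns a wanted pose into row numbers.

```bash
cat > m.py <<'E'
import numpy as np
from scipy.spatial.transform import Rotation as Ro
from bench import telemetry
T=np.radians(-9.46); ex=np.array([np.cos(T),np.sin(T),0]); ey=np.array([-np.sin(T),np.cos(T),0]); d=(ex+ey)/2**.5
def goal(lean=25):
    a=np.radians(lean); z=-np.cos(a)*np.array([0,0,1])+np.sin(a)*d; y=np.cross(z,d*np.cos(a)+np.array([0,0,np.sin(a)]))
    return Ro.from_matrix(np.c_[np.cross(y,z),y,z])
def state():
    s=telemetry.sense(); return s,Ro.from_euler("xyz",s["tcp_rot"],degrees=True)
def plan(*pts):
    s,R=state(); G=goal(); rv=(R.inv()*G).as_rotvec()
    print("turn total deg",np.round(np.degrees(rv),2),"units",np.round(rv/2/np.pi,4))
    p=s["tool_pos"]
    for q in pts:
        q=np.array(q,float); print("shift units",np.round(G.inv().apply(q-p)/50,3)); p=q
def show():
    s,R=state(); f=s["ft_force"]; print("t %.2f"%s["time"],np.round(s["tool_pos"],1),"F ex %.1f ey %.1f z %.1f"%(f@ex,f@ey,f[2]),"err deg",np.round(np.degrees((R.inv()*goal()).as_rotvec()),2),"gap %.1f"%s["finger_gap"])
    print("per mm: ex",np.round(R.inv().apply(ex)/50,4),"ey",np.round(R.inv().apply(ey)/50,4),"d",np.round(R.inv().apply(d)/50,4))
E
python3 -c "
from m import *
c=np.array([552,-141,0]); q=c-145*d
plan([q[0],q[1],230],[q[0],q[1],120],[q[0],q[1],29.5]); print(q)"
```

```text
turn total deg [  2.4   24.92 -10.86] units [ 0.0067  0.0692 -0.0302]
shift units [ 6.097 -3.066  2.87 ]
shift units [-0.93   0.     1.994]
shift units [-0.765  0.     1.64 ]
[ 434.01206264 -225.28432023    0.        ]
```

```bash
python3 -m jog '[[[0,0,0,0.0017,0.0173,-0.0075,0],[0,0,0,0.0017,0.0173,-0.0075,0],[0,0,0,0.0017,0.0173,-0.0075,0],[0,0,0,0.0017,0.0173,-0.0075,0],[0.76,-0.38,0.36,0,0,0,0],[0.76,-0.38,0.36,0,0,0,0],[0.76,-0.38,0.36,0,0,0,0],[0.76,-0.38,0.36,0,0,0,0],[0.76,-0.38,0.36,0,0,0,0],[0.76,-0.38,0.36,0,0,0,0],[0.76,-0.38,0.36,0,0,0,0],[0.76,-0.38,0.36,0,0,0,0]]]'
python3 -c "
from m import *
show(); plan([434,-225.3,120],[434,-225.3,29.5])"
```

```text
time: 1.95
tool_pos: [435.1, -225.6, 229.6]
tcp_rot: [-180.0, -25.0, 35.5]
ft_force: [0.7, -1.0, -0.3]
finger_gap: 0.1
t 1.95 [ 435.1 -225.6  229.6] F ex 0.8 ey -0.9 z -0.3 err deg [ 0.01  0.   -0.06] gap 0.1
per mm: ex [0.0128 0.0141 0.006 ] ey [ 0.0128 -0.0142  0.006 ] d [ 0.0181 -0.      0.0085]
turn total deg [ 0.01  0.   -0.06] units [ 0.      0.     -0.0002]
shift units [-0.94  -0.018  1.98 ]
shift units [-0.765  0.     1.64 ]
```

```bash
python3 -m jog '[[[-0.22,0,0.455,0,0,0,0],[-0.22,0,0.455,0,0,0,0],[-0.22,0,0.455,0,0,0,0],[-0.22,0,0.455,0,0,0,0],[-0.22,0,0.455,0,0,0,0],[-0.22,0,0.455,0,0,0,0],[-0.22,0,0.455,0,0,0,0],[-0.2,0,0.43,0,0,0,0],[0,0,0,0,0,0,0],[0,0,0,0,0,0,0]]]'
python3 -c "
from m import *
show()
import cv2
from bench import snapshot
a,_=snapshot('top');b,_=snapshot('side')
a=cv2.resize(a[140:290,240:420,::-1],(480,400),interpolation=2);b=cv2.resize(b[120:270,290:410,::-1],(320,400),interpolation=2)
import numpy as np; cv2.imwrite('pics/a1.png',np.hstack([a,b]))"
```

```text
time: 3.2
tool_pos: [432.8, -228.6, 29.7]
tcp_rot: [-180.0, -25.0, 35.5]
ft_force: [-0.1, -0.4, 0.5]
finger_gap: 0.0
t 3.20 [ 432.8 -228.6   29.7] F ex 0.0 ey -0.4 z 0.5 err deg [ 0.02 -0.01 -0.04] gap 0.0
per mm: ex [0.0128 0.0141 0.006 ] ey [ 0.0128 -0.0142  0.006 ] d [ 0.0181 -0.      0.0085]
```

View pics/a1.png

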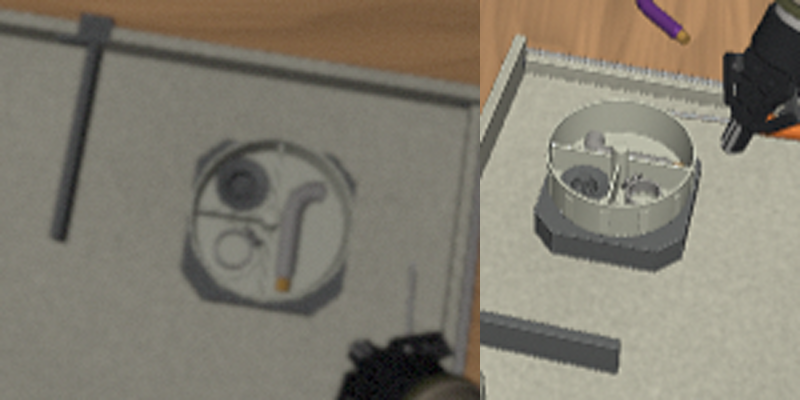

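The shut fingers are clear of the screwdriver and in line with the flat, in the lower right of the top crop. Approaching.

```bash
python3 -m jog '[[[0.158,-0.01,0.074,0,0,0,0],[0.158,-0.01,0.074,0,0,0,0],[0.158,-0.01,0.074,0,0,0,0],[0.158,-0.01,0.074,0,0,0,0],[0.036,0,0.017,0,0,0,0],[0.036,0,0.017,0,0,0,0],[0.036,0,0.017,0,0,0,0]]]'
python3 -c "
from m import *
show()"
```

```text
time: 4.18
tool_pos: [464.5, -202.8, 28.6]
tcp_rot: [-179.9, -25.0, 35.5]
ft_force: [0.3, -0.3, -0.5]
finger_gap: -0.3
t 4.17 [ 464.5 -202.8   28.6] F ex 0.4 ey -0.2 z -0.5 err deg [-0.03  0.01 -0.07] gap -0.3
per mm: ex [0.0128 0.0141 0.006 ] ey [ 0.0128 -0.0142  0.006 ] d [ 0.0181 -0.      0.0084]
```

```bash
python3 -m jog '[[[0.036,0,0.017,0,0,0,0],[0.036,0,0.017,0,0,0,0],[0.036,0,0.017,0,0,0,0],[0.036,0,0.017,0,0,0,0]]]'
python3 -c "
from m import *
show()"; python3 -m jog '[[[0.036,0,0.017,0,0,0,0],[0.036,0,0.017,0,0,0,0],[0.036,0,0.017,0,0,0,0],[0.036,0,0.017,0,0,0,0],[0.036,0,0.017,0,0,0,0]]]'
python3 -c "
from m import *
show()
for n in('top','side'): fit(n,(552,-141))" 2>&1 || true; python3 -c "
from h import *
for n in('top','side'): fit(n,(556,-138))"
```

```text
time: 4.68
tool_pos: [470.9, -198.3, 28.6]
tcp_rot: [-180.0, -25.0, 35.5]
ft_force: [-3.0, -2.2, 1.3]
finger_gap: -0.1
t 4.67 [ 470.9 -198.3   28.6] F ex -2.6 ey -2.6 z 1.3 err deg [-0.02  0.03 -0.07] gap -0.1
per mm: ex [0.0128 0.0141 0.006 ] ey [ 0.0128 -0.0142  0.006 ] d [ 0.0181 -0.      0.0084]
time: 5.3
tool_pos: [479.2, -192.3, 28.6]
tcp_rot: [-179.9, -25.0, 35.5]
ft_force: [-3.4, -2.6, 0.9]
finger_gap: 0.2
Traceback (most recent call last):
NameError: name 'fit' is not defined
t 5.30 [ 479.2 -192.3   28.6] F ex -2.9 ey -3.2 z 0.9 err deg [-0.03  0.   -0.06] gap 0.2
per mm: ex [0.0128 0.0141 0.006 ] ey [ 0.0128 -0.0142  0.006 ] d [ 0.0181 -0.      0.0085]
top yaw -9.42 rail mid 733.6 (727.2..740.5) n541 div w [147.4 152.9 159. ] slope -0.12 n258 rim [ 564.4 -134.8   75.4] cu 578.8 cw -40.7 caddy rel yaw 1.0 nb 520 | gap rail 67.8 gap div 107.6
side yaw -9.58 rail mid 732.5 (726.0..739.5) n330 div w [152.2 160.3 165.5] slope -0.08 n266 rim [ 564.4 -130.5   75.7] cu 578.3 cw -34.7 caddy rel yaw 1.0 nb 505 | gap rail 67.2 gap div 109.0
```

```bash
python3 -m jog '[[[0.072,0,0.034,0,0,0,0],[0.072,0,0.034,0,0,0,0],[0.072,0,0.034,0,0,0,0],[0.072,0,0.034,0,0,0,0],[0.072,0,0.034,0,0,0,0],[0.072,0,0.034,0,0,0,0],[0.072,0,0.034,0,0,0,0],[0.072,0,0.034,0,0,0,0],[0.072,0,0.034,0,0,0,0],[0.072,0,0.034,0,0,0,0]]]'
python3 -c "
from m import *
from h import *
show()
for n in('top','side'): fit(n,(596,-112))"
```

```text
time: 6.65
tool_pos: [511.7, -169.1, 28.4]
tcp_rot: [-179.9, -25.0, 35.5]
ft_force: [-3.3, -3.0, 2.5]
finger_gap: -0.4
t 6.65 [ 511.7 -169.1   28.4] F ex -2.8 ey -3.5 z 2.5 err deg [-0.03  0.   -0.06] gap -0.4
per mm: ex [0.0128 0.0141 0.006 ] ey [ 0.0128 -0.0142  0.006 ] d [ 0.0181 -0.      0.0085]
top yaw -9.47 rail mid 733.8 (727.2..740.9) n534 div w [147.8 153.4 159.6] slope 0.02 n255 rim [ 597.3 -112.2   75.4] cu 607.7 cw -12.5 caddy rel yaw 1.0 nb 503 | gap rail 39.1 gap div 79.9
side yaw -9.56 rail mid 732.5 (726.0..739.6) n323 div w [152.9 159.9 165.5] slope -0.14 n272 rim [ 597.4 -107.8   75.6] cu 607.0 cw -7.0 caddy rel yaw 0.5 nb 527 | gap rail 38.5 gap div 80.9
```

```bash
python3 -m jog '[[[0.072,0,0.034,0,0,0,0],[0.072,0,0.034,0,0,0,0],[0.072,0,0.034,0,0,0,0],[0.072,0,0.034,0,0,0,0],[0.072,0,0.034,0,0,0,0],[0.072,0,0.034,0,0,0,0],[0.072,0,0.034,0,0,0,0],[0.072,0,0.034,0,0,0,0],[0.072,0,0.034,0,0,0,0],[0.072,0,0.034,0,0,0,0],[0.072,0,0.034,0,0,0,0],[0.036,0,0.017,0,0,0,0]]]'
python3 -c "
from m import *
from h import *
show()
for n in('top','side'): fit(n,(635,-84))"
```

```text
time: 8.25
tool_pos: [549.0, -142.5, 28.2]
tcp_rot: [-179.9, -25.0, 35.5]
ft_force: [-3.4, -2.4, 2.8]
finger_gap: 0.1
t 8.25 [ 549.  -142.5   28.2] F ex -3.0 ey -2.9 z 2.8 err deg [-0.03  0.   -0.05] gap 0.1
per mm: ex [0.0128 0.0141 0.006 ] ey [ 0.0128 -0.0142  0.006 ] d [ 0.0181 -0.      0.0085]
top yaw -9.73 rail mid 734.2 (727.8..741.5) n381 div w [150.6 156.4 162.3] slope 0.27 n257 rim [634.9 -86.4  75.5] cu 640.3 cw 22.2 caddy rel yaw 4.0 nb 552 | gap rail 6.9 gap div 48.2
side yaw -9.57 rail mid 732.9 (726.1..739.7) n217 div w [152.4 159.8 165.4] slope -0.08 n262 rim [634.8 -82.   75.5] cu 639.6 cw 24.7 caddy rel yaw -3.5 nb 608 | gap rail 6.2 gap div 49.1
```

```bash
python3 -m jog '[[[0.036,0,0.017,0,0,0,0],[0.036,0,0.017,0,0,0,0],[0.036,0,0.017,0,0,0,0],[0.027,0,0.0126,0,0,0,0]]]'
python3 -c "
from m import *
show()"; python3 -m jog '[[[0.018,0,0.0085,0,0,0,0],[0.018,0,0.0085,0,0,0,0]]]'
python3 -c "
from m import *
show()"
```

```text
time: 8.85
tool_pos: [554.9, -138.3, 28.1]
tcp_rot: [-179.9, -25.0, 35.5]
ft_force: [-4.5, -2.5, 3.4]
finger_gap: -0.0
t 8.85 [ 554.9 -138.3   28.1] F ex -4.0 ey -3.2 z 3.4 err deg [-0.03  0.01 -0.06] gap -0.0
per mm: ex [0.0128 0.0141 0.006 ] ey [ 0.0128 -0.0142  0.006 ] d [ 0.0181 -0.      0.0085]
time: 9.1
tool_pos: [556.5, -137.2, 28.1]
tcp_rot: [-179.9, -25.0, 35.5]
ft_force: [-6.0, -4.0, 3.0]
finger_gap: -0.1
t 9.10 [ 556.5 -137.2   28.1] F ex -5.2 ey -5.0 z 3.0 err deg [-0.03  0.01 -0.06] gap -0.1
per mm: ex [0.0128 0.0141 0.006 ] ey [ 0.0128 -0.0142  0.006 ] d [ 0.0181 -0.      0.0084]
```

Rail contact is showing as a rise in ex force. Now I'll slide along the rail (+ey).

```bash
python3 -m jog '[[[0.0384,-0.0426,0.018,0,0,0,0],[0.0384,-0.0426,0.018,0,0,0,0],[0.0384,-0.0426,0.018,0,0,0,0],[0.0384,-0.0426,0.018,0,0,0,0]]]'
python3 -c "
from m import *
from h import *
show()
for n in('top','side'): fit(n,(644,-66))"
```

```text
time: 9.6
tool_pos: [558.4, -125.9, 28.2]
tcp_rot: [-180.0, -25.0, 35.5]
ft_force: [-6.3, -5.3, 3.1]
finger_gap: 0.1
t 9.60 [ 558.4 -125.9   28.2] F ex -5.3 ey -6.2 z 3.1 err deg [ 0.02  0.04 -0.06] gap 0.1
per mm: ex [0.0128 0.0141 0.006 ] ey [ 0.0128 -0.0142  0.006 ] d [ 0.0181 -0.      0.0084]
top yaw -9.67 rail mid 734.2 (727.7..741.5) n397 div w [149.8 155.9 254.6] slope 4.13 n271 rim [644.3 -70.1  75.4] cu 646.9 cw 39.1 caddy rel yaw 0.5 nb 524 | gap rail 0.3 gap div 30.8
side yaw -9.51 rail mid 732.4 (725.9..739.7) n222 div w [151.9 159.5 164.8] slope -0.07 n264 rim [644.1 -65.3  75.5] cu 646.0 cw 42.0 caddy rel yaw 0.0 nb 597 | gap rail -0.6 gap div 31.4
```

```bash
python3 -m jog '[[[0.0384,-0.0426,0.018,0,0,0,0],[0.0384,-0.0426,0.018,0,0,0,0],[0.0384,-0.0426,0.018,0,0,0,0],[0.0384,-0.0426,0.018,0,0,0,0],[0.0384,-0.0426,0.018,0,0,0,0],[0.0384,-0.0426,0.018,0,0,0,0],[0.0384,-0.0426,0.018,0,0,0,0]]]'
python3 -c "
from m import *
from h import *
show()
for n in('top','side'): fit(n,(648,-44))
a,_=snapshot('top');b,_=snapshot('side')
a=cv2.resize(a[130:280,230:410,::-1],(480,400),interpolation=2);b=cv2.resize(b[130:280,260:380,::-1],(320,400),interpolation=2)
cv2.imwrite('pics/a2.png',np.hstack([a,b]))"
```

```text
time: 10.58
tool_pos: [561.8, -105.1, 28.1]
tcp_rot: [-180.0, -25.0, 35.5]
ft_force: [-5.8, -6.1, 2.7]
finger_gap: -0.2
t 10.57 [ 561.8 -105.1   28.1] F ex -4.8 ey -7.0 z 2.7 err deg [ 0.01  0.04 -0.06] gap -0.2
per mm: ex [0.0128 0.0141 0.006 ] ey [ 0.0128 -0.0142  0.006 ] d [ 0.0181 -0.      0.0084]
top yaw -9.54 rail mid 734.0 (727.5..741.0) n444 div w [148.6 154.8 263.2] slope 4.11 n280 rim [647.6 -49.2  75.5] cu 646.8 cw 58.9 caddy rel yaw 0.0 nb 587 | gap rail 0.2 gap div 9.9
side yaw -9.72 rail mid 732.8 (726.3..740.2) n263 div w [154.1 162.  167.4] slope -0.25 n280 rim [647.5 -44.8  75.7] cu 645.8 cw 65.2 caddy rel yaw -0.5 nb 655 | gap rail 0.1 gap div 10.8
```

View pics/a2.png

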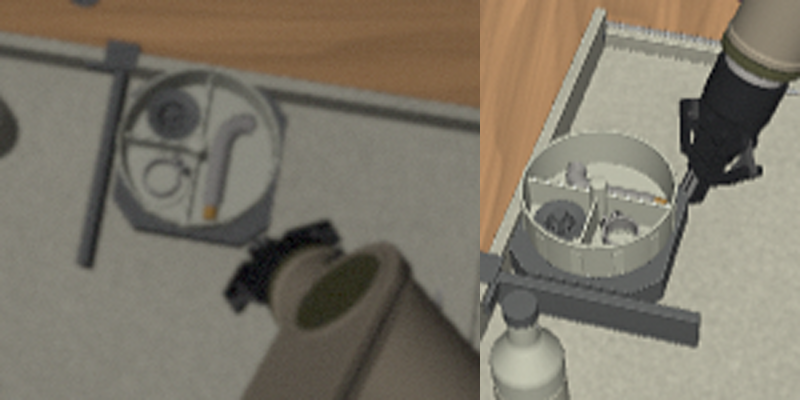

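The caddy is flush along the rail, with about 10 mm left to the divider. The tool is on the corner flat only. Closing slowly.

```bash
python3 -m jog '[[[0.0192,-0.0213,0.009,0,0,0,0],[0.0192,-0.0213,0.009,0,0,0,0],[0.0192,-0.0213,0.009,0,0,0,0],[0.0192,-0.0213,0.009,0,0,0,0],[0.0128,-0.0142,0.006,0,0,0,0]]]'
python3 -c "
from m import *
show()"; python3 -m jog '[[[0.0128,-0.0142,0.006,0,0,0,0],[0.0128,-0.0142,0.006,0,0,0,0]]]';python3 -c "
from m import *
from h import *
show()
for n in('top','side'): fit(n,(648,-40))"
```

```text
time: 11.4
tool_pos: [562.9, -98.1, 28.1]
tcp_rot: [-180.0, -25.0, 35.5]
ft_force: [-5.7, -6.4, 3.8]
finger_gap: 0.0
t 11.40 [562.9 -98.1  28.1] F ex -4.6 ey -7.3 z 3.8 err deg [ 0.01  0.04 -0.06] gap 0.0
per mm: ex [0.0128 0.0141 0.006 ] ey [ 0.0128 -0.0142  0.006 ] d [ 0.0181 -0.      0.0084]
time: 11.65
tool_pos: [563.3, -96.2, 28.1]
tcp_rot: [-180.0, -25.0, 35.5]
ft_force: [-6.2, -5.9, 3.9]
finger_gap: 0.0
t 11.65 [563.3 -96.2  28.1] F ex -5.2 ey -6.8 z 3.9 err deg [ 0.01  0.03 -0.06] gap 0.0
per mm: ex [0.0128 0.0141 0.006 ] ey [ 0.0128 -0.0142  0.006 ] d [ 0.0181 -0.      0.0084]
top yaw -9.72 rail mid 734.2 (727.9..741.4) n452 div w [154.9 159.1 271.4] slope 4.40 n183 rim [649.2 -40.5  75.4] cu 646.8 cw 69.6 caddy rel yaw -0.5 nb 608 | gap rail 0.5 gap div 3.5
side yaw -9.64 rail mid 732.7 (726.3..739.8) n268 div w [158.6 163.1 278.9] slope -0.61 n197 rim [649.  -36.1  75.6] cu 645.9 cw 73.1 caddy rel yaw -0.5 nb 611 | gap rail -0.2 gap div 4.0
```

```bash
python3 -m jog '[[[0.0064,-0.0071,0.003,0,0,0,0],[0.0064,-0.0071,0.003,0,0,0,0]]]' | grep force;python3 -m jog '[[[0.0064,-0.0071,0.003,0,0,0,0],[0.0064,-0.0071,0.003,0,0,0,0]]]' | grep force; python3 -c "
from m import *
show()"
```

```text
ft_force: [-7.9, -8.1, 4.0]
ft_force: [-10.3, -11.6, 5.3]
t 12.25 [563.5 -95.2  28.1] F ex -8.3 ey -13.2 z 5.3 err deg [ 0.08  0.09 -0.05] gap -0.1
per mm: ex [0.0128 0.0141 0.006 ] ey [ 0.0128 -0.0142  0.0059] d [ 0.0181 -0.      0.0084]
```

```bash
python3 -m jog '[[[0.0064,-0.0071,0.003,0,0,0,0]]]' | grep force; python3 -c "
from m import *
show()"
```

```text
ft_force: [-11.3, -13.6, 5.9]
t 12.38 [563.5 -95.1  28.1] F ex -8.9 ey -15.3 z 5.9 err deg [ 0.12  0.11 -0.05] gap -0.0
per mm: ex [0.0128 0.0141 0.006 ] ey [ 0.0128 -0.0142  0.0059] d [ 0.0181 -0.      0.0084]
```

Forces are now on both faces. I'll add a touch of ex, hold, and check.

```bash
python3 -m jog '[[[0.0064,0.007,0.003,0,0,0,0],[0,0,0,0,0,0,0],[0,0,0,0,0,0,0]]]' | grep force; python3 -c "
from m import *
from h import *
show()
for n in('top','side'): fit(n,(649,-38))
print(state()[0]['wrist_torque'])"
```

```text
ft_force: [-15.2, -12.6, 8.3]
t 12.75 [563.7 -95.2  28.1] F ex -12.9 ey -14.9 z 8.3 err deg [ 0.08  0.13 -0.05] gap -0.4
per mm: ex [0.0128 0.0141 0.006 ] ey [ 0.0128 -0.0142  0.0059] d [ 0.0181 -0.      0.0084]
top yaw -9.58 rail mid 734.1 (727.4..741.0) n457 div w [154.6 158.2 274.9] slope 6.95 n165 rim [649.3 -39.5  75.5] cu 646.8 cw 69.2 caddy rel yaw 0.0 nb 601 | gap rail 0.3 gap div 3.1
side yaw -9.56 rail mid 732.9 (726.4..739.8) n263 div w [158.2 162.3 279. ] slope -0.92 n173 rim [649.1 -35.5  75.7] cu 646.0 cw 72.9 caddy rel yaw 0.0 nb 624 | gap rail -0.1 gap div 3.4
[-1.64929905  1.76032911 -0.17026858]
```

Both cameras give 0.0° relative yaw, and the load is about 13 N and 15 N along the two axes. Backing off along the flat's normal, then up.

```bash
python3 -m jog '[[[-0.018,0,-0.0084,0,0,0,0],[-0.036,0,-0.017,0,0,0,0],[-0.09,0,-0.042,0,0,0,0],[-0.27,0,-0.126,0,0,0,0],[-0.36,0,-0.168,0,0,0,0],[-0.36,0,-0.168,0,0,0,0],[0.1,0,-0.22,0,0,0,0],[0.2,0,-0.44,0,0,0,0],[0.2,0,-0.44,0,0,0,0],[0,0,-0.8,0,0,0,0],[0,0,-0.8,0,0,0,0],[0,0,0,0,0,0,0]]]'
cat >> h.py <<'E'
def final(n):
    from scipy.optimize import least_squares
    p,P=cloud(n); P=P.reshape(-1,3); P=P[np.isfinite(P).all(1)]; x,y,z=P.T; t=np.radians(-9.46)
    u=x*np.cos(t)+y*np.sin(t); w=-x*np.sin(t)+y*np.cos(t)
    q=(z>104)&(z<116)&(np.hypot(x-649,y+38)<100); q=np.c_[u,w][q]
    s=least_squares(lambda a:np.hypot(q[:,0]-a[0],q[:,1]-a[1])-a[2],[*np.median(q,0),76],loss="soft_l1",f_scale=2).x
    r=np.hypot(u-s[0],w-s[1])
    D=(z>56)&(z<67)&(abs(w-156)<14)&(u>515)&(u<720)&(r>81); D2=D&(u<s[0]-60)
    Rl=(z>61)&(z<69)&(abs(u-733)<11)&(w<110)&(r>81)&(w>-250)
    print(n,"rim",np.round(s,1),"div w",np.round(np.percentile(w[D],[3,50,97]),1),"front part",np.round(np.median(w[D2]),1),D2.sum(),"rail u",np.round(np.median(u[Rl]),1),"gaps rail %.1f div %.1f"%(np.median(u[Rl])-87-s[0],np.median(w[D2])-86-s[1]))
    for nm,(zl,zh,c) in dict(front=(20,57,(-80,0)),right=(20,57,(0,-80))).items():
        a=(u-s[0],w-s[1]); k=(z>30)&(z<57)&(abs(a[0]-c[0])<6 if c[0] else abs(a[1]-c[1])<6)&(abs(a[1] if c[0] else a[0])<52)
        if k.sum()>20:
            A,B=(a[1][k],a[0][k]) if c[0] else (a[0][k],a[1][k]); f=np.polyfit(A,B,1); print(" ",nm,"edge tilt deg %.2f n%d"%(np.degrees(f[0]),k.sum()))
E
python3 -c "
from m import *
from h import *
show()
for n in('top','side'): fit(n,(649,-38)); final(n)
a,_=snapshot('top');b,_=snapshot('side')
a=cv2.resize(a[130:310,170:410,::-1],(480,360),interpolation=2);b=cv2.resize(b[130:310,240:400,::-1],(320,360),interpolation=2)
cv2.imwrite('pics/a3.png',np.hstack([a,b]))"
```

```text
time: 14.35
tool_pos: [487.0, -151.6, 165.8]
tcp_rot: [179.6, -25.1, 35.6]
ft_force: [0.3, -0.3, 0.5]
finger_gap: -0.1
t 14.35 [ 487.  -151.6  165.8] F ex 0.3 ey -0.2 z 0.5 err deg [ 0.37 -0.12  0.06] gap -0.1
per mm: ex [0.0128 0.0141 0.0061] ey [ 0.0128 -0.0142  0.0059] d [ 0.0181 -0.      0.0085]
top yaw -9.56 rail mid 733.9 (727.2..740.9) n459 div w [154.  157.8 274.3] slope 5.62 n163 rim [649.3 -39.7  75.6] cu 646.9 cw 68.7 caddy rel yaw 0.0 nb 576 | gap rail 0.0 gap div 3.2
top rim [647.   67.7  75.6] div w [147.6 153.7 159.4] front part 153.3 120 rail u 734.1 gaps rail 0.1 div -0.5
  front edge tilt deg 0.08 n126
  right edge tilt deg -0.08 n60
side yaw -9.66 rail mid 733.0 (726.3..740.0) n267 div w [159.3 163.6 283.8] slope -1.69 n187 rim [649.  -35.5  75.7] cu 645.8 cw 73.9 caddy rel yaw 0.0 nb 576 | gap rail 0.2 gap div 3.7
side rim [646.   71.6  75.7] div w [146.  158.6 164.2] front part 158.7 126 rail u 733.0 gaps rail -0.0 div 1.1
  front edge tilt deg 0.43 n97
```

View pics/a3.png

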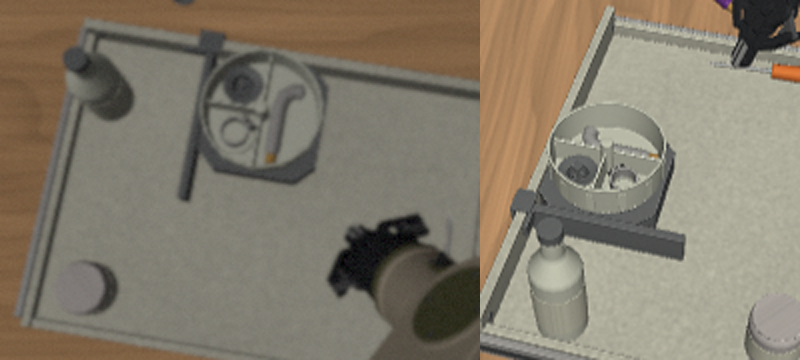

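The caddy sits flush, the gap readings average about zero, edge tilt is about 0.1° in the top view and the divider hasn't moved. All the parts are in the tray and the robot is clear. Handing in.

```bash
python3 -c "
from bench import job
print(job.hand_in())"
```

```text
the job is handed in; nothing more can be done
None
```

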